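# Dock the slotted bird feeder on its track carriage and run it to the stop

## Robot

A 6-joint arm with a two-finger parallel gripper is mounted at the origin on the work surface. World frame = base frame: x ahead of the robot, y to its left, z up, the work surface at z = 0. Lengths are in m, angles in rad, forces in N, time in s.
With the tool pointing down it reaches from about 0.275 to 0.875 m from the base axis. Payload 12.5 kg.
Tool frame: the origin (TCP) lies midway between the tips of the shut fingers; the grasp point (between the pads) lies 19 mm behind it; z points along the fingers, y is the line along which they close (so a half turn about z gives the same grasp; the last joint's range is limited). The gripper opens to 85 mm and grips with 20 to 120 N. Pads are 22 mm wide; open, the fingers measure 114 mm over their backs; the gripper's body (76 mm by 85 mm) begins 54 mm behind the grasp point. The pads swing forward as they close: fully open they stand 13 mm farther back than shut.
Start: joints at [1.023, 0.351, 1.652, -0, 1.139, -0.085], TCP at [0.246, 0.492, 0.231] pointing down, gripper open.
Joint ranges: [-2.75, 2.75], [-0.79, 2.1], [0.01, 2.65], [-1.57, 4.71], [0.07, 3.14], [-2.87, 2.87]. Speed limits (rad/s): [2.22, 2.22, 2.79, 3.14, 3.14, 3.14].

## Interface

Orientations are given as a rotation vector (axis times angle).
In Python, from cell import env, claw, kin, telemetry, vision, regions_of gives the robot as it stands. Calls block until the motion is done:
- env.move_to(position, orientation): joint-space move of the TCP to a pose.
- env.move_straight(position, orientation=None, rate=0.15): straight line of the TCP; orientation=None keeps the orientation; rate is the mean speed in m/s.
- env.goto_joints(angles): joint-space move.
- claw.grip(opening, grasp_force=None): opening from 0.0 (shut) to 1.0 (fully open); grasp_force is the grip in N (None keeps the last); returns when the fingers have stopped.
- env.hold(seconds).
- kin.ik(position, orientation): joint angles nearest the present ones, or None.
- telemetry.state(): the state.
- vision.capture(name): name is "scene" or "top"; returns a dict with "pixels" (480x640x3 uint8, red, green, blue), "z_map" (480x640 float32, m along the optical axis (not along the pixel's ray), 0 where there is no reading), "vfov" (degrees; the focal length in pixels is half the picture's height over the tangent of half this angle, whatever the lens; pixels are square), "cx", "cy" (the principal point, pixels), "D" ([k1, k2, p1, p2, k3] as OpenCV has them; the pictures are not rectified), "extrinsics" (4x4, takes a point from camera to world coordinates). Camera axes: x right, y down, z forward; pixel columns grow to the right and rows downward; lengths in m; the calibration is good to about 2 mm. A picture is of the moment at which its call begins.
A pose or a line that the arm cannot do raises env.MotionError and nothing moves.
- env.close_job(): hands the job in; it is judged then, once.
Trained networks look in a picture, given as the dict that the camera call returned (one of the last four; its "shot" number tells which), for a name from the list of things; names that differ only in an ending like _2 or _b are one class to them, and where a whole thing is asked for, a point or a joint stands for the part that bears it (a point fixed in the world has none). Each returns a list of dicts, best first, with "conf" (0 to 1); they miss things now and then, are a little off and sometimes report something else, mostly with a low value. They report only what shows in the picture. A call takes as long as a camera call. They do not tell look-alikes from the thing itself.
- regions_of(picture, thing): "region" (480x640 bool, what is visible of it) and "pixel" ([column, row] in pixels, amid what is visible of it).
The state is a dict: "clock": time; "q": joint angles; "qd": joint speeds; "joint_torque": joint torques, N m; "position": TCP position; "eef_rot": TCP orientation; "wrist_force": force on the tool from outside, world axes, zero at the start; "ft_torque": the same for the moment, N m; "grip_width": opening from 0.0 (shut) to 1.0 (fully open); "grip_force": force on a finger pad.
Only numpy, scipy, OpenCV 4.12 (cv2) and the standard library are available. Lean on these libraries where they do the work, as an engineer would, in place of code of your own. Each camera call takes 0.05 s, during which the arm holds its last target. There are 200 camera calls.

## Task

Without lifting or tipping it, slide the slotted ceramic feeder along the shelf, past the jar and bowls, onto the two pegs of the track's carriage until it sits flush against the carriage. Only then run the carriage, with the feeder on it, along its track all the way to the stop at the perch end, and leave the feeder still flush on its pegs there. Leave the jar, bowls, spoon and brush where they are.

Things in the scene. Friction and masses are not known exactly. Their poses are not given: they have to be found in the camera images.
- feeder: loose white ceramic feeder, 0.5-0.8 kg, too wide to grip: slab 120 (its x) x 115 (its y) x 30 mm high, dome 92 wide, top 71 mm up. Two slots 16.5 mm wide, open above and below, run 82 mm into the slab from its +y edge at x = -35 and +35 mm. Origin: centre of the slab's underside. Starts right of the gap, +y edge within 30 degrees of facing the track. 2 to 6 N to slide
- feeder_front (a point): middle of the feeder's slotted +y edge, at the underside (57.5 mm along y from the feeder's origin); axes as the feeder
- track: fixed aluminium track with steel rails, left of the robot, 440 mm along its x, 62 mm wide. Origin: on the shelf, middle of the carriage's travel. The -x end (nearer the robot) has a steel stop block, 55 mm high, and beyond it, at x = -250 mm, a wooden T perch 117 mm high. The feeder goes on by moving along the track's +y
- carriage (a joint): carriage travel in m: 0 at the far (+x) end, 0.24 against the stop at the perch end; the carriage's middle is at track x = 0.12 - value. Stays where it is left; takes about 3 N to move. Body 120 mm along the track, 55 mm across, top at 48 mm
- seat (a point): middle of the carriage's flat face, at shelf level, 25 mm from the track's middle line towards its -y; axes as the track. Two steel pegs stick out of the face along -y at x = -35 and +35 mm, 22 mm above the shelf, 14 mm thick, 77 mm long, last 12 mm tapered to 4 mm. Seated: feeder_front is at this point, feeder axes parallel to the track's
- handle_top (a point): middle of the top of the carriage's upright black handle, a post 24 mm thick reaching from 48 to 115 mm above the shelf; axes as the track
- jar: glass jar with steel screw lid, loose, 90 mm wide, 105 mm high; one side of the gap. Origin: middle of its underside
- bowls: three nested red plastic bowls, loose, 110 mm wide at the rim, 74 mm high; the other side of the gap. Jar and bowls stand 245 to 275 mm apart, centre to centre, roughly along the track's x, and either may be the nearer to the robot. Origin: middle of the underside
- spoon: steel tablespoon lying on the shelf on the robot's side of the feeder, 190 mm long along its x
- brush: brush lying on the shelf behind the track, 180 mm long along its x
- turntable: fixed wooden turntable 260 mm wide, 30 mm high, at the right, with two fixed round ceramic feeders without slots on it, each 112 mm wide, tops 94 mm above the shelf; origin at the middle of its underside
Mind the look-alikes: they are no part of the job. What is shaped like the feeder but brown is not meant.

How it is judged:
By the outcome, as a careful person would: the job done as asked, in the order asked, and still so for the second after the job is handed in, with the robot touching nothing.
It also fails if it takes over 72 s, if anything falls off the work surface, if the arm or the gripper's body presses on something with over 40 N, if the wrist force passes 120 N, or if a joint passes its speed limit or range.

## Working session

There is one attempt and no reset: what is moved stays moved. The work goes in short steps, each a Python script; the robot and the scene stay as the last script left them, time stands still between calls to the robot, and variables do not carry over. Pictures are saved under pics/ and viewed, at most 12 in all, crops included, and the job is handed in when it is done.

```bash
ls; mkdir -p pics
cat > h.py <<'E'
import numpy as np, cv2
from cell import env, claw, kin, telemetry, vision, regions_of
def pts(im, mask=None):
    z=im["z_map"]; h,w=z.shape
    f=h/2/np.tan(np.radians(im["vfov"])/2)
    K=np.array([[f,0,im["cx"]],[0,f,im["cy"]],[0,0,1]])
    if mask is None: mask=np.ones(z.shape,bool)
    v,u=np.nonzero(mask&(z>0))
    n=cv2.undistortPoints(np.c_[u,v].astype(float)[:,None],K,np.array(im["D"],float)).reshape(-1,2)
    d=z[v,u][:,None]
    P=np.c_[n*d,d,np.ones(len(d))]@np.array(im["extrinsics"]).T
    return P[:,:3],u,v
def save(im,name): cv2.imwrite("pics/"+name,im["pixels"][:,:,::-1])
E
python3 - <<'E'
from h import *
for n in ["scene","top"]:
    im=vision.capture(n); save(im,n+"0.png"); np.savez(n+"0.npz",**{k:np.array(v) for k,v in im.items()})
    print(n,im["vfov"],im["D"],np.round(im["extrinsics"],3).tolist())
    for t in ["feeder","track","carriage","jar","bowls","spoon","brush","turntable","handle_top"]:
        for r in regions_of(im,t):
            P,u,v=pts(im,r["region"])
            print(t,round(r["conf"],2),np.round(r["pixel"]),r["region"].sum(),np.round(np.median(P,0),3) if len(P) else None)
print(telemetry.state())
E
```

```text
pics
scene 54.336475192965665 [-0.10863234  0.          0.          0.          0.        ] [[-0.826, 0.482, -0.292, 0.971], [0.564, 0.709, -0.423, 0.508], [0.003, -0.514, -0.858, 1.274], [0.0, 0.0, 0.0, 1.0]]
feeder 0.81 [229. 257.] 1356 [ 0.814 -0.229  0.032]
feeder 0.79 [256. 308.] 1597 [ 0.83  -0.03   0.033]
track 0.67 [409. 332.] 4168 [0.514 0.267 0.016]
track 0.26 [392. 334.] 1175 [0.56  0.255 0.047]
carriage 0.94 [390. 333.] 1147 [0.561 0.254 0.047]
jar 0.9 [390. 245.] 1040 [0.394 0.03  0.09 ]
bowls 0.83 [313. 284.] 1207 [ 0.646 -0.007  0.045]
spoon 0.77 [338. 170.] 244 [ 0.324 -0.342  0.014]
brush 0.74 [422. 402.] 829 [0.606 0.445 0.018]
turntable 0.59 [264. 146.] 3397 [ 0.509 -0.548  0.032]
handle_top 0.67 [421. 403.] 787 [0.604 0.446 0.018]
handle_top 0.59 [392. 334.] 1042 [0.561 0.256 0.047]
top 49.4100579382321 [-0.15272561  0.          0.          0.          0.        ] [[-0.002, -0.999, 0.048, 0.503], [-1.0, 0.003, 0.011, -0.074], [-0.011, -0.048, -0.999, 1.504], [0.0, 0.0, 0.0, 1.0]]
feeder 0.91 [316. 138.] 1639 [ 0.824 -0.046  0.037]
feeder 0.74 [387. 219.] 1573 [ 0.
[... 539 characters left out ...]
171 [0.55  0.242 0.047]
{'clock': 1.0, 'q': array([ 1.02335881e+00,  3.50683685e-01,  1.65181089e+00,  4.71645183e-06,
        1.13908824e+00, -8.46010015e-02]), 'qd': array([ 0.00036408,  0.00053208,  0.0001018 , -0.00027121, -0.00149024,
       -0.00161115]), 'joint_torque': array([-1.91202955e-03, -5.06052840e+01, -2.91642165e+01, -2.27973346e-04,
        9.20469283e-04, -2.36390321e-07]), 'position': array([0.24553675, 0.49213247, 0.23129436]), 'eef_rot': array([-7.20552828e-01, -3.05784265e+00, -1.67843733e-05]), 'wrist_force': array([ 0.71218533,  0.08733905, -0.42090563]), 'ft_torque': array([-0.00123368,  0.00205933,  0.00349516]), 'grip_force': 0.0, 'grip_width': 1.0012418502941771}
```

View pics/top0.png

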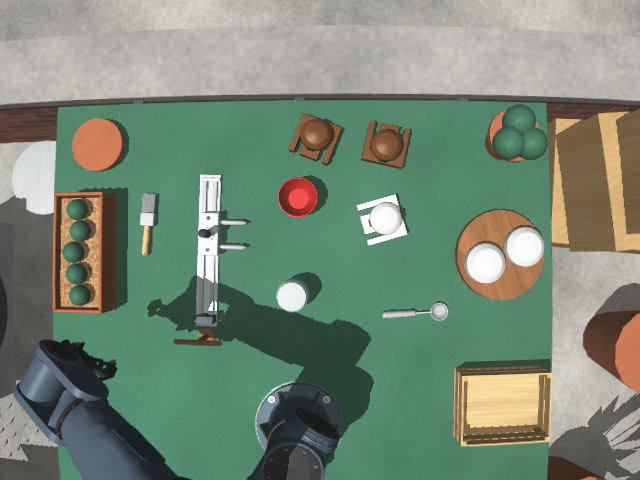

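View pics/scene0.png

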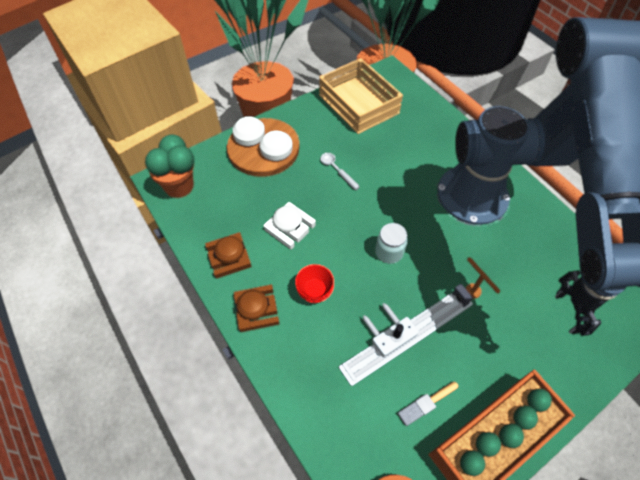

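Candidates in the top view:
- White slotted feeder at (385,218).
- Brown look-alikes at (316,138) and (388,147).
- Round white feeders on the turntable at (486,262) and (524,246).
- Jar lid at (293,296).

I choose (385,218), which is white, slotted and open to the left. The jar is at (293,296) and the bowls at (298,197). The carriage pegs at (232,221) and (234,246) point right. Next is a rectified close crop and the pose fits.

```bash
cat >> h.py <<'E'
from scipy.optimize import minimize
def ortho(im,x0,x1,y0,y1,z,res=0.001):
    """picture rectified onto plane z; row = (x1-x)/res, col=(y1-y)/res (as the top view)"""
    xs=np.arange(x1,x0,-res); ys=np.arange(y1,y0,-res)
    X,Y=np.meshgrid(xs,ys,indexing="ij")
    h=im["z_map"].shape[0]; f=h/2/np.tan(np.radians(float(im["vfov"]))/2)
    K=np.array([[f,0,im["cx"]],[0,f,im["cy"]],[0,0,1]],float)
    E=np.linalg.inv(np.array(im["extrinsics"],float))
    uv,_=cv2.projectPoints(np.c_[X.ravel(),Y.ravel(),np.full(X.size,z)],cv2.Rodrigues(E[:3,:3])[0],E[:3,3],K,np.array(im["D"],float))
    uv=uv.reshape(*X.shape,2).astype(np.float32)
    return cv2.remap(im["pixels"],uv[...,0],uv[...,1],cv2.INTER_LINEAR),X,Y
def white(o):
    o=o.astype(float); return np.clip((o[...,0]-40)/120,0,1)   # red channel: shelf is green
def fit_feeder(im,g,search=0.0,r=0.1):
    """x,y,yaw of the feeder (yaw 0: its +y along world +y), from guess g"""
    o,X,Y=ortho(im,g[0]-r,g[0]+r,g[1]-r,g[1]+r,0.03)
    w=white(o)
    s=0.0015
    def model(p):
        c,sn=np.cos(p[2]),np.sin(p[2]); dx,dy=X-p[0],Y-p[1]
        a=c*dx+sn*dy; b=-sn*dx+c*dy
        sg=lambda d:1/(1+np.exp(np.clip(-d/s,-50,50)))
        slab=sg(60e-3-abs(a))*sg(57.5e-3-abs(b))
        slot=sg(8.25e-3-abs(abs(a)-35e-3))*sg(b+24.5e-3)
        return slab*(1-slot),a,b
    def cost(p):
        m,a,b=model(p)
        sel=(np.hypot(a,b)>0.056)&(abs(a)<.075)&(abs(b)<.072)
        return ((m-w)**2)[sel].mean()
    best=None
    for t in np.radians(np.arange(-35,36,7)) if search else [g[2]]:
        q=minimize(cost,[g[0],g[1],t],method="Nelder-Mead",options=dict(initial_simplex=[[g[0],g[1],t],[g[0]+.008,g[1],t],[g[0],g[1]+.008,t],[g[0],g[1],t+.08]],xatol=1e-5,fatol=1e-7))
        if best is None or q.fun<best.fun: best=q
    return best.x,best.fun
E
python3 - <<'E'
from h import *
im=dict(np.load("top0.npz"))
p,c=fit_feeder(im,[.59,-.243,0],1); print("feeder",np.round(p,4),np.degrees(p[2]),c)
o1,_,_=ortho(im,p[0]-.1,p[0]+.1,p[1]-.1,p[1]+.1,.03)
o2,_,_=ortho(im,.27,.77,.10,.35,.048)
c1=cv2.resize(o1,None,fx=2,fy=2)
out=np.zeros((520,700,3),np.uint8); out[:400,:400]=c1[:400,:400]; out[:500,420:670]=o2[:500,:250]
cv2.imwrite("pics/crop1.png",out[:,:,::-1])
for n in["top","scene"]:
  m=dict(np.load(n+"0.npz")); P,u,v=pts(m)
  def box(s): return [np.round(np.percentile(P[s][:,i],[1,50,99]),4).tolist() for i in range(2)]
  near=lambda x,y,r:np.hypot(P[:,0]-x,P[:,1]-y)<r
  print(n,"carr", box(near(.55,.25,.12)&(abs(P[:,2]-.048)<.006)))
  print("handle",box(near(.55,.25,.09)&(P[:,2]>.105)),"jar",box(near(.39,.01,.1)&(P[:,2]>.095)),"bowl",box(near(.65,0,.1)&(P[:,2]>.066)),box(near(.65,0,.1)&(P[:,2]>.01)&(P[:,2]<.03)))
  print("track",box((abs(P[:,1]-.25)<.07)&(P[:,0]>.25)&(P[:,0]<.75)&(P[:,2]>.01)&(P[:,2]<.03)),"stop",box((abs(P[:,1]-.25)<.07)&(P[:,0]<.4)&(P[:,0]>.2)&(P[:,2]>.045)&(P[:,2]<.06)),"pegs",box((P[:,1]<.21)&(P[:,1]>.1)&near(.55,.2,.1)&(P[:,2]>.015)))
E
```

```text
feeder [ 0.5931 -0.2356  0.2783] 15.946582183178974 0.10835526060140736
top carr [[0.4933, 0.5495, 0.6118], [0.2249, 0.2499, 0.28]]
handle [[0.5421, 0.5529, 0.5637], [0.2433, 0.2546, 0.2654]] jar [[0.3461, 0.3815, 0.4185], [-0.022, 0.0152, 0.0506]] bowl [[0.6006, 0.6594, 0.706], [-0.0531, 0.0089, 0.0531]] [[0.6232, 0.6532, 0.6844], [-0.0798, 0.0002, 0.0292]]
track [[0.2628, 0.4729, 0.7222], [0.1858, 0.2564, 0.2935]] stop [[0.2624, 0.3111, 0.3242], [0.2399, 0.2644, 0.2917]] pegs [[0.5103, 0.5815, 0.5933], [0.1495, 0.1815, 0.2095]]
scene carr [[0.4935, 0.5639, 0.6102], [0.2298, 0.26, 0.2826]]
handle [[0.5423, 0.5531, 0.5624], [0.2482, 0.2574, 0.2668]] jar [[0.3439, 0.3817, 0.4189], [-0.018, 0.0192, 0.0554]] bowl [[0.599, 0.639, 0.7047], [-0.0532, -0.0152, 0.0548]] [[0.6198, 0.6518, 0.6829], [-0.0283, -0.0007, 0.0402]]
track [[0.2604, 0.5139, 0.7169], [0.1854, 0.2691, 0.2955]] stop [[0.2601, 0.3113, 0.3246], [0.2434, 0.2708, 0.2948]] pegs [[0.5078, 0.5787, 0.5921], [0.1544, 0.1836, 0.2087]]
```

View pics/crop1.png

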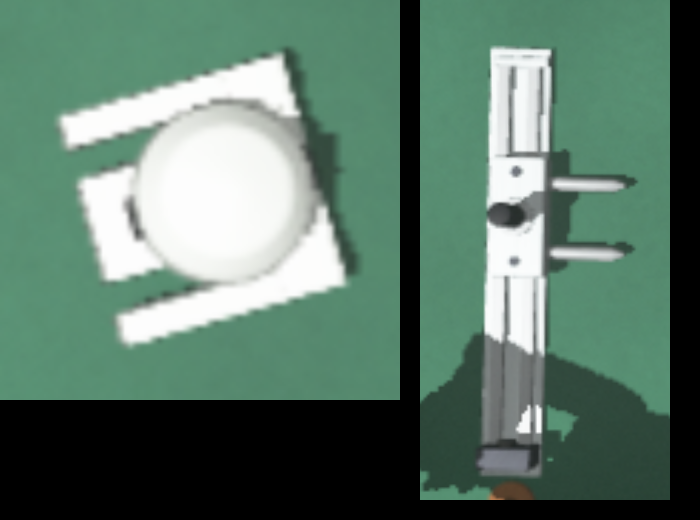

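The crop confirms the choice: a white slab whose two slots open left (+y) with a dome on top, at yaw ≈ 16°. The carriage is part way along the track at about (0.553, 0.254), pegs pointing −y. I'll push the rear edge with two spread fingers along a car-like path.

```bash
cat >> h.py <<'E'
def white(o):
    o=o.astype(float); return np.clip((o[...,0]-100)/100,0,1)
from scipy.spatial.transform import Rotation as R
def down(yaw,flip):
    s=-1 if flip else 1
    y=s*np.array([np.cos(yaw),np.sin(yaw),0]); z=np.array([0,0,-1.]); x=np.cross(y,z)
    return R.from_matrix(np.c_[x,y,z]).as_rotvec()
def push_pose(f,gap,da=0.,flip=False,z=.004):
    """TCP pose behind feeder pose f=(x,y,yaw); gap from the rear edge, da along feeder x"""
    x,y,t=f; b=-.0575-.011-gap
    return np.array([x+np.cos(t)*da-np.sin(t)*b, y+np.sin(t)*da+np.cos(t)*b, z]), down(t,flip)
E
cat > plan.py <<'E'
from h import *
from scipy.interpolate import CubicSpline
def path(f0,way,fend,endslope=.019):
    ys=[f0[1]]+[w[1] for w in way]+[fend[1]]; xs=[f0[0]]+[w[0] for w in way]+[fend[0]]
    cs=CubicSpline(ys,xs,bc_type=((1,-np.tan(f0[2])),(1,endslope)))
    n=int(np.ceil((ys[-1]-ys[0])/.035))
    return [(float(cs(y)),y,-np.arctan(float(cs(y,1)))) for y in np.linspace(ys[0],ys[-1],n+1)]
E
python3 - <<'E'
from plan import *
im=dict(np.load("top0.npz")); f,c=fit_feeder(im,[.593,-.236,.27]); print(np.round(f,4),c)
pa=path(f,[(.541,-.02)],(.5515,.085)); print(np.round(pa,3).tolist())
from h import kin
for flip in(0,1):
    for g in(pa[0],pa[-1],(.5515,.1715,-.019)):
        p,o=push_pose(g,.015,-.008,flip); q=kin.ik(p,o); print(flip,None if q is None else np.round(q,2))
E
```

```text
[ 0.5933 -0.2359  0.2795] 0.01623250053948072
[[0.593, -0.236, 0.28], [0.583, -0.204, 0.314], [0.573, -0.172, 0.321], [0.562, -0.14, 0.302], [0.553, -0.108, 0.256], [0.546, -0.075, 0.181], [0.542, -0.043, 0.074], [0.541, -0.011, -0.059], [0.545, 0.021, -0.133], [0.549, 0.053, -0.12], [0.552, 0.085, -0.019]]
0 [-0.55  0.86  1.39 -0.    0.89 -0.83]
0 [-0.08  0.67  1.81 -0.    0.66 -0.06]
0 [ 0.08  0.68  1.79 -0.    0.67  0.1 ]
1 [-0.55  0.86  1.39 -0.    0.89  2.31]
1 None
1 None
```

Run:
```python
from plan import *
im=dict(np.load("top0.npz")); f,c=fit_feeder(im,[.593,-.236,.27])
pa=path(f,[(.541,-.02)],(.5515,.085))
p,o=push_pose(pa[0],.02,-.004)
env.move_to(np.r_[p[:2],.22],o); claw.grip(.75)
env.move_straight(p,o,rate=.2)
S=telemetry.state(); print(S["clock"],S["position"],S["wrist_force"],S["grip_width"])
for g in pa[:6]:
    p,o=push_pose(g,-.001,-.004); env.move_straight(p,o,rate=.06)
    S=telemetry.state(); print(round(S["clock"],2),np.round(S["wrist_force"],1))
im=vision.capture("top"); save(im,"t1.png"); f,c=fit_feeder(im,g); print("plan",np.round(g,4),"is",np.round(f,4),c)
```

```text
5.7083 [ 0.6145084  -0.32244967  0.00535883] [ 0.80847687 -0.41365997  0.37232007] 0.7469572043487219
6.21 [-1.4 -0.5  0.2]
6.92 [0.5 0.2 0. ]
7.63 [-0.1 -0.5 -1. ]
8.35 [ 0.  -1.4 -0.3]
9.06 [-0.3 -0.1  0.2]
9.77 [-0.6 -0.7  0.4]
plan [ 0.5458 -0.0754  0.1807] is [ 0.5456 -0.072   0.179 ] 0.16042320257847842
```

View pics/t1.png

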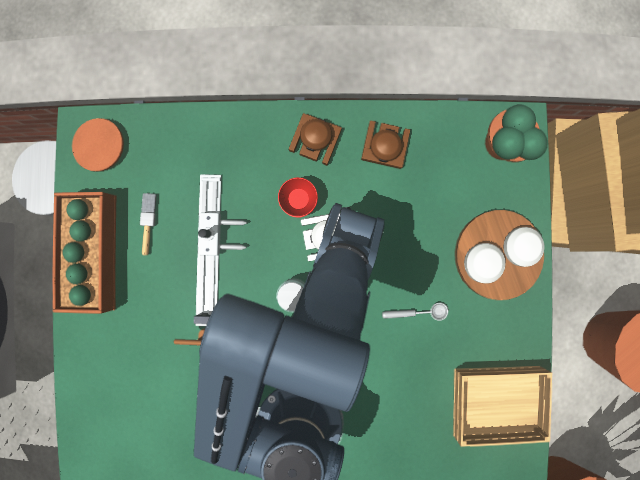

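The feeder has moved with the fingers; its slotted edge shows at (303–328, 213–262), between the bowls (298,197) and the jar (290,296). The arm hides its rear. I'll mask the arm in the fit, use both cameras, and carry on.

```bash
cat >> h.py <<'E'
def fit2(g,r=.1,name=None,z=.03):
    """masked feeder fit in each camera"""
    out={}
    for n in ("top","scene"):
        im=vision.capture(n)
        if name: save(im,f"{name}_{n}.png")
        P,u,v=pts(im); H=np.zeros(im["z_map"].shape,np.uint8); H[v,u]=(P[:,2]>.085)*255
        H=cv2.dilate(H,np.ones((7,7)))
        o,X,Y=ortho(im,g[0]-r,g[0]+r,g[1]-r,g[1]+r,z)
        im2=dict(im,pixels=np.repeat(H[...,None],3,2)); m,_,_=ortho(im2,g[0]-r,g[0]+r,g[1]-r,g[1]+r,z)
        ok=m[...,0]<10; w=white(o); s=.0015
        hi={"top":.056,"scene":.0}[n]
        sg=lambda d:1/(1+np.exp(np.clip(-d/s,-50,50)))
        def cost(p):
            c,sn=np.cos(p[2]),np.sin(p[2]); dx,dy=X-p[0],Y-p[1]; a=c*dx+sn*dy; b=-sn*dx+c*dy
            M=sg(60e-3-abs(a))*sg(57.5e-3-abs(b))*(1-sg(8.25e-3-abs(abs(a)-35e-3))*sg(b+24.5e-3))
            # front half only, clear of the dome
            sel=ok&(abs(a)<.07)&(b<.066)&(b>(-.066 if n=="top" else .02))&((np.hypot(a,b)>.056) if n=="top" else (abs(a)<.07))
            return ((M-w)**2)[sel].mean()
        t=g[2]
        q=minimize(cost,g,method="Nelder-Mead",options=dict(initial_simplex=[[g[0],g[1],t],[g[0]+.006,g[1],t],[g[0],g[1]+.006,t],[g[0],g[1],t+.06]],xatol=1e-5,fatol=1e-7))
        out[n]=q.x; print(n,np.round(q.x,4),round(q.fun,4))
    return out
E
python3 - <<'E'
from plan import *
g=np.array([.5458,-.0744,.181]); fit2(g)
pa=path(g,[(.541,-.02)],(.5515,.075))
print(np.round(pa,3).tolist())
for g in pa[1:]:
    p,o=push_pose(g,-.001,-.006); env.move_straight(p,o,rate=.06)
    S=telemetry.state(); print(round(S["clock"],2),np.round(S["wrist_force"],1))
fit2(np.array(g),name="t2")
E
```

```text
top [ 0.5454 -0.0724  0.1974] 0.0312
scene [ 0.5423 -0.0612  0.182 ] 0.0966
[[0.546, -0.074, 0.181], [0.542, -0.045, 0.083], [0.541, -0.015, -0.058], [0.545, 0.015, -0.145], [0.549, 0.045, -0.133], [0.552, 0.075, -0.019]]
10.62 [-0.9  0.2  0.3]
11.3 [0.4 0.5 0. ]
11.97 [ 0.5 -0.2 -0.4]
12.62 [ 0.1  0.5 -0. ]
13.28 [-1.1 -0.6 -0.3]
top [ 0.5487  0.0783 -0.0046] 0.0175
scene [ 0.5473  0.0873 -0.0286] 0.0528
```

View pics/t2_scene.png

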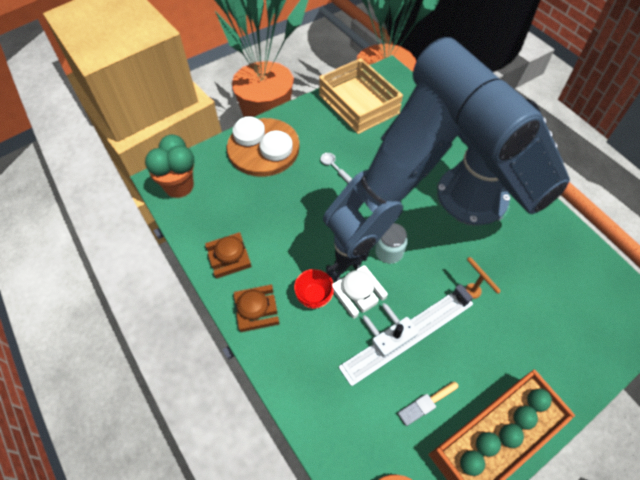

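The feeder has passed the bowls (314,289) and jar (391,243), and its slots face the pegs near (370,320) and (390,310). Next I'll check the slot-to-peg alignment, and whether the bowls or jar moved.

Run:
```python
from h import *
im=vision.capture("top")
o,X,Y=ortho(im,.46,.64,.0,.24,.029,.0004); cv2.imwrite("pics/crop2.png",o[:,:,::-1])
for t in("bowls","jar"):
  for m in(dict(np.load("top0.npz")),im):
    P,u,v=pts(m); 
    c=m["pixels"].astype(int)[v,u]
    s=(c[:,0]>150)&(c[:,1]<70)&(np.hypot(P[:,0]-.65,P[:,1])<.09)&(P[:,2]>.02) if t=="bowls" else (np.hypot(P[:,0]-.385,P[:,1]-.015)<.07)&(P[:,2]>.095)&(P[:,2]<.115)
    print(t,np.round(np.percentile(P[s],[1,99],axis=0),4).tolist(),s.sum())
```

```text
bowls [[0.6067, -0.0516, 0.024], [0.705, 0.037, 0.0763]] 449
bowls [[0.6289, -0.0379, 0.0254], [0.7149, 0.0632, 0.0764]] 434
jar [[0.3461, -0.022, 0.0989], [0.4185, 0.0506, 0.1116]] 661Traceback (most recent call last):
  File "<stdin>", line 9, in <module>
    return _quantile_unchecked(
        a, q, axis, out, overwrite_input, method, keepdims, weights)
    return _ureduce(a,
                    func=_quantile_ureduce_func,
    ...<5 lines>...
                    overwrite_input=overwrite_input,
                    method=method)
    r = func(a, **kwargs)
    result = _quantile(arr,
                       quantiles=q,
    ...<2 lines>...
                       out=out,
                       weights=wgt)
    slices_having_nans = np.isnan(arr[-1, ...])
                                  ~~~^^^^^^^^^
IndexError: index -1 is out of bounds for axis 0 with size 0
```

View pics/crop2.png

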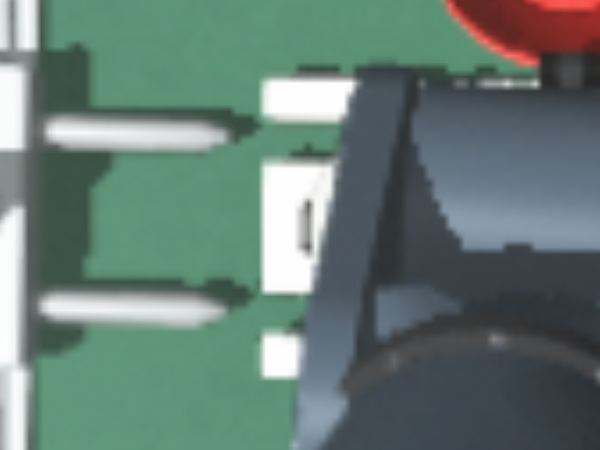

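Slots and pegs line up within about 1 mm: slot centres at rows 140 and 313, pegs at rows 137 and 312. The peg direction gives a track yaw of about −1.6°. The gripper's knuckle has touched the bowls and nudged them about 1 cm, so I'll shift the tool to −x to clear them and put the bowls back later. Pushing on gently.

Run:
```python
from plan import *
T=-.028
pos=lambda y:np.array([.5487+.028*(y-.0777),y,T])
S=telemetry.state(); p0=S["position"]
env.move_straight(p0+[-.001,-.004,0],rate=.1)
p,o=push_pose(pos(.0777),.003,-.016); env.move_straight(p,o,rate=.1)
y=.0777
while y<.185:
    y+=.012 if y<.155 else .002
    p,o=push_pose(pos(y),0,-.016); env.move_straight(p,o,rate=.05)
    S=telemetry.state(); w=S["wrist_force"]; print(round(S["clock"],2),round(y,4),np.round(w,1))
    if abs(w[1])>9 or abs(w[0])>12: break
fit2(pos(y))
im=vision.capture("top"); o,X,Y=ortho(im,.46,.70,-.07,.25,.03,.0005); cv2.imwrite("pics/crop3.png",o[:,:,::-1])
```

```text
14.4 0.0897 [0.2 0.2 0.1]
14.79 0.1017 [-0.4  0.6 -0.1]
15.18 0.1137 [-0.1  0.8  0.6]
15.57 0.1257 [ 0.3 -0.6  0.9]
15.97 0.1377 [ 0.2 -0.6 -1.1]
16.36 0.1497 [-0.2 -0.3  0.4]
16.75 0.1617 [-0.1 -0.7  0.6]
17.0 0.1637 [-0.4 -0.1  0.7]
17.25 0.1657 [ 0.1 -0.7 -0.8]
17.5 0.1677 [ 0.5 -0.1  1.1]
17.75 0.1697 [ -0.4 -13.7   1.7]
top [ 0.5517  0.1639 -0.0063] 0.027
scene [ 0.55    0.1693 -0.0155] 0.249
```

View pics/crop3.png

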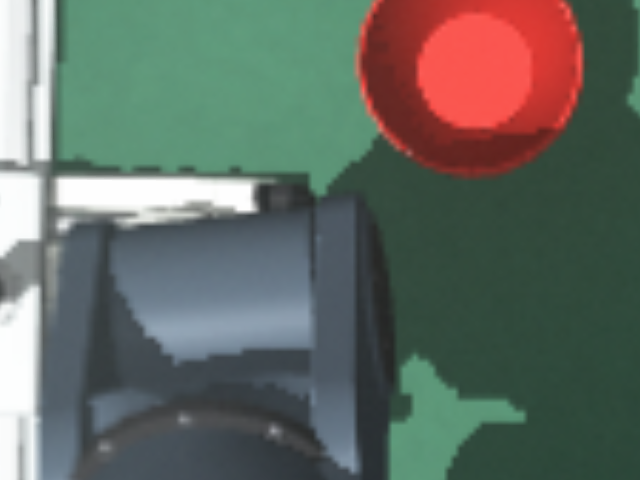

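The force rises at the expected seat depth, and the feeder's front meets the carriage face (column ~48). I'll press a little more, back off, and check flushness and the bowls.

Run:
```python
from plan import *
p=telemetry.state()["position"]
for k in range(3):
    p=p+[.00003,.001,0]; env.move_straight(p,rate=.02); w=telemetry.state()["wrist_force"]; print(np.round(w,1), np.round(telemetry.state()["position"],4))
    if abs(w[1])>22: break
env.move_straight(p+[-.001,-.02,0],rate=.1)
env.move_straight(p+[-.001,-.02,.2],rate=.25)
env.goto_joints(np.r_[-.9,telemetry.state()["q"][1:]])
f=fit2(np.array([.551,.169,-.028]))
top=vision.capture("top"); np.savez("top1.npz",**{k:np.array(v) for k,v in top.items()})
o,X,Y=ortho(top,.46,.64,.06,.30,.03,.0004); cv2.imwrite("pics/crop4.png",o[:,:,::-1])
for m in(dict(np.load("top0.npz")),top):
    o,X,Y=ortho(m,.57,.75,-.09,.1,.074,.0005)
    c=o.astype(int); red=((c[...,0]>80)&(c[...,1]<50)&(c[...,2]<50)).astype(np.uint8)
    k=max(cv2.findContours(red,cv2.RETR_EXTERNAL,cv2.CHAIN_APPROX_NONE)[0],key=cv2.contourArea)
    (cx,cy),r=cv2.minEnclosingCircle(k); print("bowl rim",round(.75-cy*.0005,4),round(.1-cx*.0005,4),r*.0005)
    P,u,v=pts(m); s=(np.hypot(P[:,0]-.385,P[:,1]-.015)<.07)&(P[:,2]>.095)&(P[:,2]<.115)
    print("jar",np.round(np.percentile(P[s],[1,99],axis=0),4).tolist() if s.any() else None)
print(telemetry.state()["clock"])
```

```text
[ -0.  -11.6   1.3] [0.5335 0.1004 0.004 ]
[  0.3 -21.3   3.2] [0.5334 0.1005 0.004 ]
[  0.1 -28.4   2.7] [0.5334 0.1006 0.004 ]
top [ 0.5513  0.1656 -0.0208] 0.0806
scene [0.5504 0.1694 0.0097] 0.2464
bowl rim 0.6537 0.0008 0.05181951522827149
jar [[0.3461, -0.022, 0.0989], [0.4185, 0.0506, 0.1116]]
bowl rim 0.6647 0.015 0.0510619010925293
jar [[0.3463, -0.0221, 0.0978], [0.4187, 0.0509, 0.1113]]
21.925
```

View pics/crop4.png

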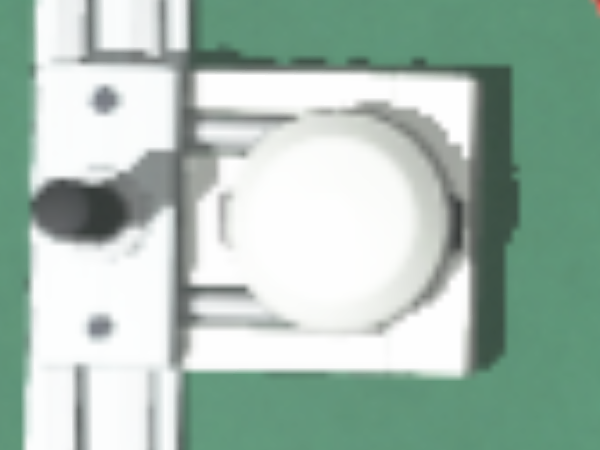

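The feeder is flush on the pegs: its front is against the carriage face (column ~185) and its rear edge is parallel to it. The bowls were nudged by (+11, +14) mm. I'll run the carriage first, then put the bowls back.

Run:
```python
from plan import *
o=down(-.028,False); h=np.array([.553,.256])
env.move_to(np.r_[h,.22],o); claw.grip(.8)
env.move_straight(np.r_[h,.072],rate=.2); print(telemetry.state()["wrist_force"].round(1))
claw.grip(0,25); S=telemetry.state(); print(S["grip_width"],S["grip_force"],S["wrist_force"].round(1))
d=np.array([-1,.028,0]); p=S["position"]; s=.145
env.move_straight(p+d*s,rate=.09)
while s<.2:
    S=telemetry.state(); print(round(S["clock"],2),round(s,3),S["wrist_force"].round(1))
    if S["wrist_force"][0]>10: break
    s+=.004; env.move_straight(p+d*s,rate=.04)
env.hold(.2); print(telemetry.state()["wrist_force"].round(1))
claw.grip(.5); q=telemetry.state()["position"]; env.move_straight(np.r_[q[:2],.22],rate=.25)
m=vision.capture("scene"); save(m,"s5.png")
env.goto_joints(np.r_[-.5,telemetry.state()["q"][1:]])
top=vision.capture("top"); o_,X,Y=ortho(top,.27,.51,.06,.32,.03,.0005); cv2.imwrite("pics/crop5.png",o_[:,:,::-1])
P,u,v=pts(top); c=np.hypot(P[:,0]-.665,P[:,1]-.015)<.02; print("bowl floor",np.percentile(P[c,2],[5,50,95]))
print(telemetry.state()["clock"])
```

```text
[ 0.5 -0.6  0.2]
0.2738988433196008 24.405998289585114 [-0.9 -0.8  6.3]
27.66 0.145 [ 1.7 -4.6  2.1]
27.91 0.149 [-0.1 -5.   1.3]
28.16 0.153 [ 0.6 -5.2  2.9]
28.41 0.157 [ 1.2 -5.6  3.9]
28.66 0.161 [ 1.6 -5.5  2.8]
28.91 0.165 [ 0.3 -5.4  3.8]
29.16 0.169 [ 22.7 -10.9 -11.1]
[ 22.9 -10.9 -11. ]
bowl floor [0.02266275 0.02820313 0.03296814]
32.15
```

View pics/crop5.png

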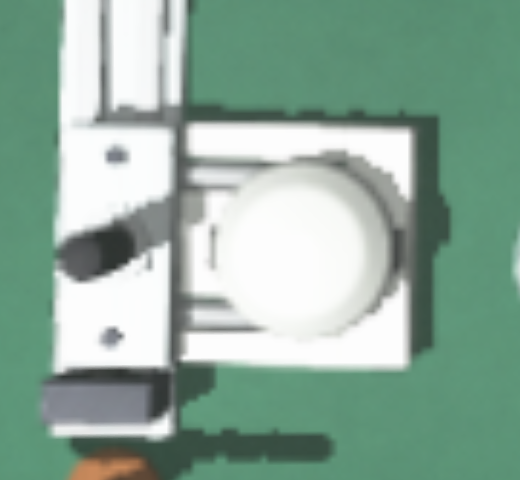

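The carriage is against the stop block (crop ~(105,398)) and the feeder still sits on the pegs. For certainty I'll give it one gentle press on the rear of the dome, with the body above the jar's lid. Then I'll push the bowls back from inside with the shut fingers.

```bash
cat > bowl.py <<'E'
from plan import *
def rim(m):
    o,X,Y=ortho(m,.57,.75,-.09,.1,.074,.0005)
    c=o.astype(int); red=((c[...,0]>80)&(c[...,1]<50)&(c[...,2]<50)).astype(np.uint8)
    k=max(cv2.findContours(red,cv2.RETR_EXTERNAL,cv2.CHAIN_APPROX_NONE)[0],key=cv2.contourArea)
    (cx,cy),r=cv2.minEnclosingCircle(k); return np.array([.75-cy*.0005,.1-cx*.0005]),r*.0005
E
python3 - <<'E'
from bowl import *
top=vision.capture("top"); f,c=fit_feeder(top,[.387,.173,-.025]); print("feeder",np.round(f,4),c)
m1=dict(np.load("top1.npz")); print("before",np.round(fit_feeder(m1,[.5515,.169,-.025])[0],4))
C1,_=rim(top); print("bowl",C1)
o=down(-.028,False); x=.386; y0=.1725-.0445-.011
env.move_to([x,y0-.015,.2],o); claw.grip(0)
env.move_straight([x,y0-.012,.046],rate=.2)
y=y0-.006
while y<y0+.012:
    env.move_straight([x,y,.046],rate=.05); w=telemetry.state()["wrist_force"]; print(round(y-y0,4),w.round(1))
    if abs(w[1])>8: break
    y+=.0015
env.move_straight([x,y-.015,.046],rate=.15); env.move_straight([x,y-.015,.2],rate=.25)
C0=np.array([.6537,.0008]); u=(C0-C1)/np.linalg.norm(C0-C1); yaw=np.arctan2(-u[0],u[1])
yaw=(yaw+np.pi/2)%np.pi-np.pi/2
o=down(yaw,False); env.move_to(np.r_[C1,.2],o)
env.move_straight(np.r_[C1,.047],rate=.15); print("in bowl",telemetry.state()["wrist_force"].round(1),telemetry.state()["clock"])
env.move_straight(np.r_[C0+u*.020,.047],rate=.06); print(telemetry.state()["wrist_force"].round(1))
env.move_straight(np.r_[C0,.047],rate=.15); env.move_straight(np.r_[C0,.2],rate=.3)
env.goto_joints(np.r_[-.6,telemetry.state()["q"][1:]])
top=vision.capture("top"); save(top,"t6.png"); print("bowl",rim(top)); f,c=fit_feeder(top,[.387,.173,-.025]); print("feeder",np.round(f,4),c,telemetry.state()["clock"])
E
```

```text
feeder [ 0.3873  0.1696 -0.0232] 0.09962712059087735
before [ 5.514e-01  1.660e-01 -5.000e-04]
bowl [0.66463926 0.01288905]
-0.006 [  2.1 -19.9   2.6]
in bowl [-0.3 -0.9 -0.8] 38.2667
[-0.2  1.4  3.2]
bowl (array([0.6636216 , 0.01243737]), 0.05167926788330078)
feeder [ 0.3873  0.1696 -0.0228] 0.101496971447456 41.3083
```

View pics/t6.png

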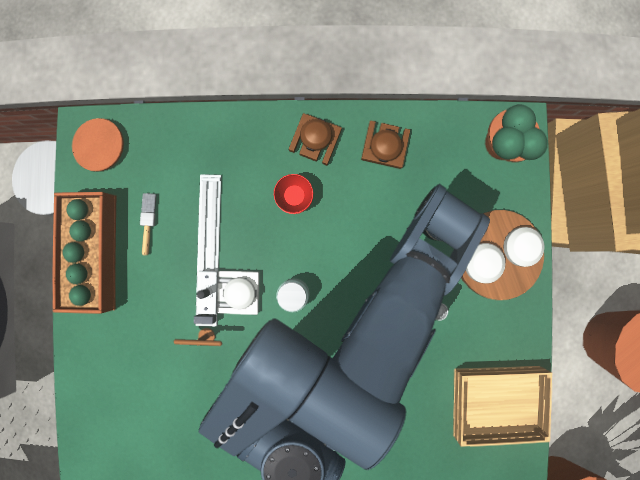

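The last press met solid resistance at once, so the feeder is seated. The bowls, at (294,194), barely moved, which puts finger contact about 35 mm off their centre. Pushing again with that offset.

Run:
```python
from bowl import *
C1=np.array([.6636,.0124]); C0=np.array([.6537,.0008]); u=(C0-C1)/np.linalg.norm(C0-C1)
yaw=np.arctan2(-u[0],u[1]); yaw=(yaw+np.pi/2)%np.pi-np.pi/2
env.move_to(np.r_[C1,.2],down(yaw,False)); env.move_straight(np.r_[C1,.047],rate=.2)
env.move_straight(np.r_[C0+u*.034,.047],rate=.06); print(telemetry.state()["wrist_force"].round(1))
env.move_straight(np.r_[C0+u*.005,.047],rate=.15); env.move_straight(np.r_[C0+u*.005,.2],rate=.3)
env.goto_joints(np.r_[-.6,telemetry.state()["q"][1:]])
top=vision.capture("top"); print("bowl",rim(top))
a,_,_=ortho(dict(np.load("top0.npz")),.57,.75,-.09,.1,.074,.0005); b,_,_=ortho(top,.57,.75,-.09,.1,.074,.0005)
cv2.imwrite("pics/crop7.png",np.hstack([a,b])[:,:,::-1]); print(a.shape,telemetry.state()["clock"])
```

```text
[-0.2  0.9  2.3]
bowl (array([0.66258799, 0.01184509]), 0.051480560302734374)
(361, 380, 3) 46.8583
```

View pics/crop7.png

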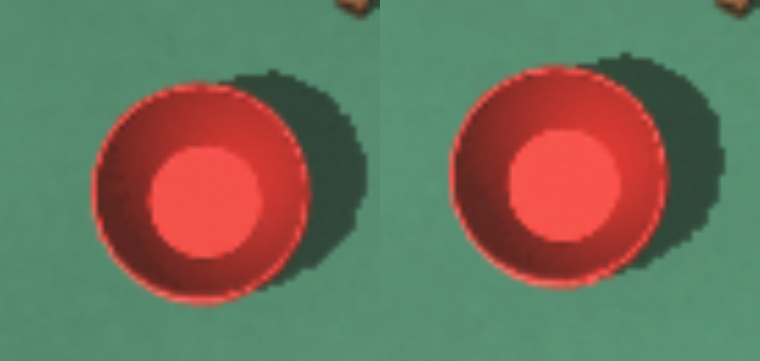

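Left is the original and right is now: the bowls are still about (+8.5, +11.5) mm off. They probably tilted under the high push and fell back. I'll push low, just above the inner floor.

```bash
cat > b2.py <<'E'
import sys
from bowl import *
def go(d,off,z=.033):
    d=np.array(d); C0=np.array([.6537,.0008]); C1=C0+d; u=-d/np.linalg.norm(d)
    yaw=np.arctan2(-u[0],u[1]); yaw=(yaw+np.pi/2)%np.pi-np.pi/2
    env.move_to(np.r_[C1,.13],down(yaw,False)); env.move_straight(np.r_[C1,z],rate=.15)
    print("in",telemetry.state()["wrist_force"].round(1))
    e=C0+u*off; n=3; st=C1+u*.012
    for k in range(n+1):
        env.move_straight(np.r_[st+(e-st)*k/n,z],rate=.06); print(telemetry.state()["wrist_force"].round(1))
    env.move_straight(np.r_[e-u*.006,z],rate=.1); env.move_straight(np.r_[e-u*.006,.13],rate=.3)
    env.goto_joints(np.r_[-.5,telemetry.state()["q"][1:]])
    top=vision.capture("top")
    # shift against the first picture, by the rim crop
    a,_,_=ortho(dict(np.load("top0.npz")),.57,.75,-.09,.1,.074,.0005); b,_,_=ortho(top,.57,.75,-.09,.1,.074,.0005)
    t=a[75:313,85:320]; r=cv2.matchTemplate(b,t,cv2.TM_CCOEFF_NORMED); _,s,_,l=cv2.minMaxLoc(r)
    print("offset now x,y mm",-(l[1]-75)*.5,-(l[0]-85)*.5,s,"clock",telemetry.state()["clock"])
E
python3 -c "
from b2 import *
go([.0085,.0115],.018)"
```

```text
in [-0.3  0.9 -0. ]
[-0.3 -0.7  0.1]
[ 0.6  0.1 -0. ]
[ 1.3  0.3 -0.4]
[ 0.3  0.5 -0.3]
offset now x,y mm 2.5 4.0 0.9882456064224243 clock 51.975
```

```bash
python3 -c "
from b2 import *
go([.0025,.004],.0227)
t=vision.capture('top'); save(t,'fin.png'); print(np.round(fit_feeder(t,[.387,.17,-.025])[0],4))
P,u,v=pts(t); s=(np.hypot(P[:,0]-.385,P[:,1]-.015)<.07)&(P[:,2]>.095)&(P[:,2]<.115); print(np.percentile(P[s],[1,99],axis=0).round(4))"
```

```text
in [ 0.4 -0.3  0.1]
[ 0.9 -0.4  0.9]
[-0.4  0.6  0.1]
[ 0.  -0.  -0.1]
[0.4 0.7 0.5]
offset now x,y mm 0.5 0.0 0.9938175678253174 clock 56.7583
[ 0.3882  0.169  -0.0007]
[[ 0.3459 -0.0221  0.098 ]
 [ 0.4187  0.0505  0.1121]]
```

View pics/fin.png

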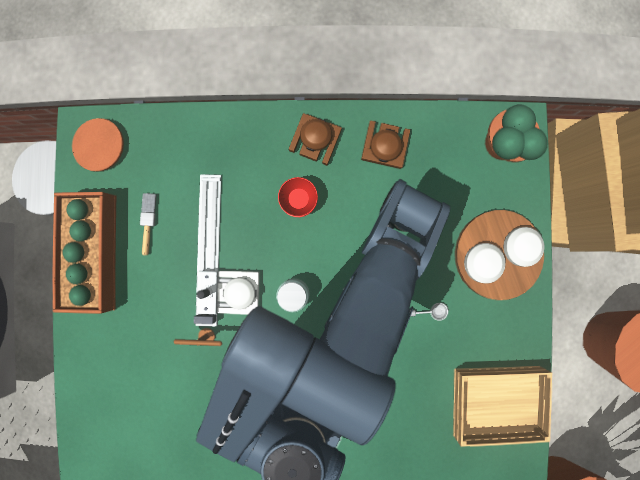

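The bowls are back within 0.5 mm at (298,197), the jar is unmoved at (293,296), and the feeder is on the carriage at the stop at (235,292). Nothing touches the robot, so I'm handing in.

```bash
python3 -c "
from h import *
print(env.close_job())"
```

```text
the job is handed in; nothing more can be done
None
```

I handed the job in at about 57 s: the feeder is flush on its pegs and the carriage is at the perch-end stop; on the way the gripper knocked the bowls about 18 mm, and I pushed them back to within about 0.5 mm of where they started.

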